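# Fit the spacer sleeve and hold the spindle lock

### The job

Slide the orange spacer sleeve over the vegetable machine's upright drive shaft until it sits fully home on the shoulder, and let go of it. Then, with the fingers, press the red spindle-lock plunger 10 mm down (its yellow band just disappears into the black housing; not to the bottom) and finish while still holding it there, so that a colleague can screw the nut on. Leave everything else where it is.

Things in the scene. Friction and masses are not known exactly. Their poses are not given: they have to be found in the camera images.
- sleeve: Orange plastic spacer sleeve, a tube 40 mm outside diameter, 23 mm bore, 50 mm tall, about 90 g, standing upright and loose on the white board. Origin: centre of its underside; z along its bore, up.
- machine: White vegetable-prep machine base, fixed, 210 (x) by 225 (y) mm, flat aluminium deck 110 mm above the bench. Origin: under its centre at bench height; z up. In its frame the drive shaft stands at x 20, y -55 mm and the spindle lock at x -20, y 60 mm.
- seat (a point): Centre of the top face of the shaft's dark round shoulder (42 mm diameter, 6 mm high), 116 mm above the bench; the sleeve's underside rests here. The shaft goes up from it.
- shaft_top (a point): Centre of the top end of the steel drive shaft: upright, 20 mm diameter, rising 62 mm above the shoulder (178 mm above the bench); its last 8 mm taper to 10 mm diameter. It stands 12 mm out of a seated sleeve.
- lock_top (a point): Centre of the flat top of the red spindle-lock cap (40 mm diameter, 8 mm thick), 154 mm above the bench when unpressed; it goes down with the plunger. Below the cap the 24 mm stem shows 12 mm of white, then a 10 mm yellow band just above the black housing (48 mm diameter, 14 mm high on the deck).
- lock (a joint): Travel of the spindle-lock plunger straight down, m: 0 unpressed (as it starts), 0.018 at the bottom. Spring return: begins to move at about 2 N, about 7 N at 10 mm, about 11 N at the bottom; springs back when released.
- board: White plastic board, fixed flat on the bench, 260 (x) by 220 (y) by 12 mm thick. Origin: centre of its underside.
- blue_sleeve: Blue sleeve for another machine, also 40 mm outside and 50 mm tall but with a 15 mm bore that does not fit the shaft; upright on the board. Leave alone. Origin: centre of its underside.
- jar: Small amber spice jar with a steel lid, 38 mm diameter, 60 mm tall, on the board. Leave alone. Origin: centre of its underside.
- lids: Stack of clear and white cup lids, 100 mm diameter, 36 mm high. Leave alone. Origin: centre of its underside.
- sauce: Yellow sauce bottle with a red cap, 60 mm diameter, 165 mm tall. Leave alone. Origin: centre of its underside.
- cup: Empty paper-coloured cup, 90 mm across the rim, 70 mm tall. Leave alone. Origin: centre of its underside.
- spoon: Steel serving spoon 220 mm long lying on the bench beyond the board. Leave alone. Origin near the middle of its length; x towards the bowl.

How it is judged:
By the outcome, as a careful person would: the job done as asked, in the order asked, and still so for the second after the job is handed in, while the arm keeps its last pose, push and grip.
It also fails if it takes over 64 s, if anything falls off the work surface, if the arm or the gripper's body presses on something with over 40 N, if the wrist force passes 120 N, or if a joint passes its speed limit or range.

### The arm

A 6-joint arm with a two-finger parallel gripper is mounted at the origin on the work surface. World frame = base frame: x ahead of the robot, y to its left, z up, the work surface at z = 0. Lengths are in m, angles in rad, forces in N, time in s.
With the tool pointing down it reaches from about 0.4 to 0.925 m from the base axis. Payload 12.5 kg.
Tool frame: the origin (TCP) lies where the fingers leave the gripper's body, on its centre line; the fingertips stand 78 mm ahead of it and the grasp point (between the pads) lies 59 mm ahead of it (env.tcp_to_grasp is the distance from the TCP to the grasp point, in m); z points along the fingers, y is the direction in which the jaws open and shut (so a half turn about z gives the same grasp; the last joint's range is limited). The gripper opens to 95 mm and grips with 3 to 60 N. Pads are 20 mm wide; open, the fingers measure 119 mm over their backs; the gripper's body (75 mm by 180 mm) begins 59 mm behind the grasp point.
Start: joints at [1.173, 0.491, 1.559, -0, 1.092, -0.106], TCP at [0.18, 0.599, 0.292] pointing down, gripper open.
Joint ranges: [-3.1, 3.1], [-0.84, 2.19], [0.05, 2.79], [-1.13, 4.28], [0.06, 2.93], [-2.69, 2.69]. Speed limits (rad/s): [2.22, 2.22, 2.79, 3.14, 3.14, 3.14].

### API

Orientations are given as a rotation vector (axis times angle).
In Python, from plant import env gives the robot as it stands.
- The arm moves only by the tool step_arm, never from a script. Its argument "commands" is one flat list of numbers, 4 for each row, row after row: the shift along the world's x, y, z each as a share of 0.025 m, from -1 to 1, then the turn about the world's z as a share of 5 degrees, from -1 to 1. In form: [dx, dy, dz, spin, dx, dy, dz, spin, ...]. A call has 1 to 12 rows; each row shifts and turns the commanded pose from where the row before left it; what a row does not reach is not made up. A row lasts 1/10 s, in which the tool goes at most 50 mm and 8.59 degrees, less where a joint would pass 70% of its speed; a pose out of reach is approached as far as the arm can. A call with a number of a shift or a turn outside -1 to 1 is refused whole. A call with a gripper value outside its range is refused whole. "grip" is the opening, from 0 (shut) to 1 (fully open), set as the call begins (left out, the last holds). The fingers move at their own pace and stop on an object; the grip force is fixed at half the most. Time passes only in rows, so rows that do not move let the fingers close. It gives the time, the measured TCP pose, the force and the opening at its end, in the units of the state.
- env.get_obs(): the state, without advancing time (a new reading comes with each control period).
- env.camera(name): name is "scene" or "top"; returns the picture (420x560x3 uint8, red, green, blue); there is no depth.
- env.camera_params(name): a dict with "camera_matrix" (3x3 intrinsics, pixels), "view" (4x4, takes a point from world to camera coordinates). Camera axes: x right, y up, looking along -z (the intrinsics and any distortion apply to the point x, -y, -z); pixel columns grow to the right and rows downward; lengths in m; the calibration is good to about 2 mm. A picture is of the moment at which its call begins. camera_params takes no time and is no camera call.
- env.hand_in(): hands the job in, once; it reports no verdict.
The state is a dict: "time_s": time; "q": joint angles; "qd": joint speeds; "tau": joint torques, N m; "position": TCP position; "orientation": TCP orientation; "force": force on the tool from outside, world axes, zero at the start; "ft_torque": the same for the moment, N m; "gripper_width": opening from 0.0 (shut) to 1.0 (fully open).
Only numpy, scipy, OpenCV 4.12 (cv2) and the standard library are available. Lean on these libraries where they do the work, as an engineer would, in place of code of your own. Each camera call takes 0.05 s, during which the arm holds its last target. There are 200 camera calls.

## Working session

There is one attempt and no reset: what is moved stays moved. The work goes in short steps, Python scripts to look and compute and a tool call to move; the robot and the scene stay as the last step left them, time stands still between calls to the robot, and variables do not carry over. Pictures are saved under pics/ and viewed, about 8 in all and at most 12, crops included, and the job is handed in when it is done.

Besides the shell and the picture viewer there is one more tool, called after "Call:" as name(argument=value, ...) on one line, values as JSON. step_arm: Moves the arm, as the interface text tells. Shift numbers are shares of 0.025 m and turn numbers shares of 5 degrees, none past 1 either way. Its arguments: {"type":"object","properties":{"commands":{"type":"array"},"grip":{"type":"number"}},"required":["commands"]}

```bash
mkdir -p pics; ls; python3 - <<'E'
from plant import env
import cv2,numpy as np
for n in("scene","top"):
    cv2.imwrite(f"pics/{n}0.png",env.camera(n)[:,:,::-1])
    p=env.camera_params(n);print(n,p)
o=env.get_obs();print(o)
E
```

```text
pics
scene {'camera_matrix': array([[478.70590218,   0.        , 284.8258364 ],
       [  0.        , 478.70590218, 205.9282151 ],
       [  0.        ,   0.        ,   1.        ]]), 'view': array([[ 0.29394506,  0.95564076, -0.01862913, -0.15228173],
       [-0.62958145,  0.20824392,  0.74850629,  0.26280534],
       [ 0.71918252, -0.20829117,  0.66286596, -1.78595917],
       [ 0.        ,  0.        ,  0.        ,  1.        ]])}
top {'camera_matrix': array([[473.13792186,   0.        , 275.36355169],
       [  0.        , 473.13792186, 204.93778924],
       [  0.        ,   0.        ,   1.        ]]), 'view': array([[-0.01662652, -0.99983981, -0.00662626,  0.01141113],
       [ 0.98997548, -0.0173914 ,  0.14016448, -0.55798895],
       [-0.14025726, -0.00422939,  0.99010606, -1.56623643],
       [ 0.        ,  0.        ,  0.        ,  1.        ]])}
{'time_s': 0.1, 'q': array([ 1.17337971e+00,  4.91444506e-01,  1.55941842e+00, -8.76652200e-06,
        1.09170034e+00, -1.05596610e-01]), 'qd': array([ 0.00025781, -0.00022407, -0.0024482 ,  0.00065908,  0.00069837,
        0.00029855]), 'tau': array([ 3.49224727e-03, -6.13628197e+01, -2.58608615e+01,  6.94485102e-02,
        4.69749235e-02, -5.45788055e-05]), 'position': array([0.17972681, 0.59843826, 0.29174388]), 'orientation': array([-4.56724660e-01, -3.10797916e+00,  1.47960319e-03]), 'force': array([-0.82070469,  0.28728124,  0.74175486]), 'ft_torque': array([-0.01060488, -0.00029752,  0.00706828]), 'gripper_width': 1.001053121705451}
```

View pics/top0.png

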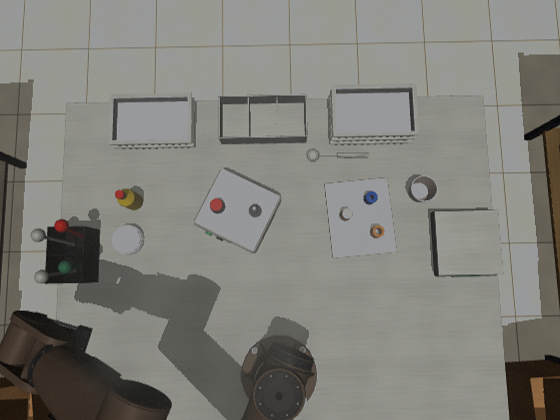

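View pics/scene0.png

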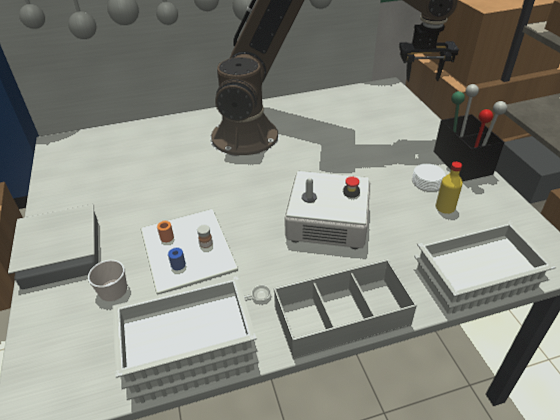

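The top view shows the sleeve at (377,231), the blue sleeve at (370,197), the jar at (346,213), the lock cap at (217,205) and the shaft at (255,211). The scene view has the sleeve at (166,231), the shaft at (309,190) and the lock at (352,186).

```bash
cat > h.py <<'E'
import numpy as np,cv2
from scipy.optimize import least_squares
from plant import env
P={n:env.camera_params(n) for n in("scene","top")}
def proj(n,X):
    X=np.atleast_2d(X);c=X@P[n]["view"][:3,:3].T+P[n]["view"][:3,3]
    u=(c*[1,-1,-1])@P[n]["camera_matrix"].T
    return u[:,:2]/u[:,2:]
t=np.linspace(0,2*np.pi,48,endpoint=False)
def cyl(x,y,z0,z1,r):
    return np.vstack([np.c_[x+r*np.cos(t),y+r*np.sin(t),0*t+z] for z in(z0,z1)])
def cen(n,pts):
    m=cv2.moments(cv2.convexHull(proj(n,pts).astype(np.float32)));return np.array([m["m10"],m["m01"]])/m["m00"],m["m00"]
def mask(img,hues,near,rad=25,smin=110):
    h=cv2.cvtColor(img,cv2.COLOR_RGB2HSV).astype(int)
    m=np.zeros(h.shape[:2],bool)
    for a,b in hues:m|=(h[...,0]>=a)&(h[...,0]<=b)
    m&=(h[...,1]>smin)&(h[...,2]>50)
    yy,xx=np.indices(m.shape);m&=np.hypot(xx-near[0],yy-near[1])<rad
    return m
def mcen(m):
    k=cv2.findContours(m.astype(np.uint8),0,2)[0];k=max(k,key=cv2.contourArea)
    f=np.zeros(m.shape,np.uint8);cv2.fillPoly(f,[cv2.convexHull(k)],1)
    y,x=np.nonzero(f);return np.array([x.mean(),y.mean()]),f.sum()
def locate(obs,z0,z1,r):
    f=lambda p:np.concatenate([cen(n,cyl(p[0],p[1],z0,z1,r))[0]-c for n,c in obs.items()])
    s=least_squares(f,[.6,0],diff_step=1e-4);return s.x,s.fun
E
python3 - <<'E'
from h import *
I={n:cv2.imread(f"pics/{n}0.png")[:,:,::-1].copy() for n in P}
for nm,hues,near,z0,z1,r in [("sleeve",[(4,16)],dict(scene=(166,231),top=(377,231)),.012,.062,.02),
  ("lockcap",[(0,5),(172,180)],dict(scene=(352,183),top=(217,205)),.146,.154,.02),
  ("blue",[(105,130)],dict(scene=(177,259),top=(370,197)),.012,.062,.02)]:
    o={n:mcen(mask(I[n],hues,near[n],18)) for n in P}
    for sub in(("top",),("scene",),("top","scene")):
        x,f=locate({n:o[n][0] for n in sub},z0,z1,r);print(nm,sub,x.round(4),f.round(2))
    print([(n,o[n][0].round(1),o[n][1],round(cen(n,cyl(*x,z0,z1,r))[1])) for n in P])
a=cv2.resize(I["top"][155:265,185:415],None,fx=3.4,fy=3.4,interpolation=cv2.INTER_CUBIC)
cv2.imwrite("pics/a.png",a[:,:,::-1])
b=cv2.resize(I["scene"][160:260,270:400],None,fx=6,fy=6,interpolation=cv2.INTER_CUBIC)
cv2.imwrite("pics/b.png",b[:,:,::-1])
E
```

```text
sleeve ('top',) [ 0.464  -0.3413] [0. 0.]
sleeve ('scene',) [ 0.4622 -0.3377] [-0.  0.]
sleeve ('top', 'scene') [ 0.4632 -0.3392] [-0.64  0.25 -0.46  0.36]
[('scene', array([165. , 230.8]), np.uint64(265), 298), ('top', array([377.9, 230.9]), np.uint64(100), 150)]
lockcap ('top',) [0.5473 0.1901] [0. 0.]
lockcap ('scene',) [0.5482 0.1893] [0. 0.]
lockcap ('top', 'scene') [0.5476 0.1897] [ 0.11 -0.08  0.07 -0.16]
[('scene', array([352., 181.]), np.uint64(102), 134), ('top', array([215.6, 204.4]), np.uint64(122), 130)]
blue ('top',) [ 0.5805 -0.3237] [ 0. -0.]
blue ('scene',) [ 0.5577 -0.3215] [-0.  0.]
blue ('top', 'scene') [ 0.5701 -0.322 ] [-0.35  3.04  0.43  3.27]
[('scene', array([175.1, 253.1]), np.uint64(128), 328), ('top', array([371. , 196.8]), np.uint64(101), 150)]
```

View pics/a.png

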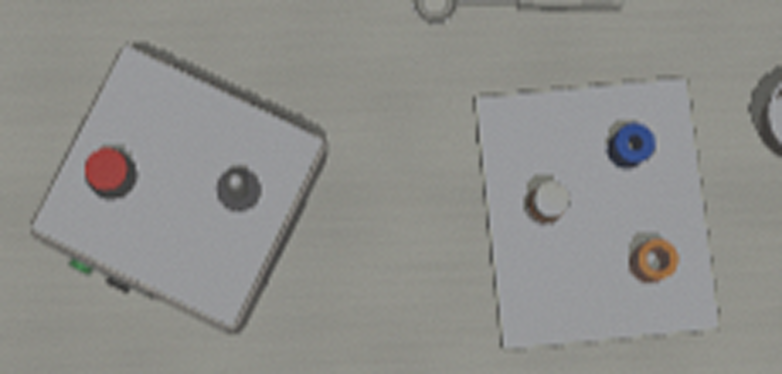

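View pics/b.png

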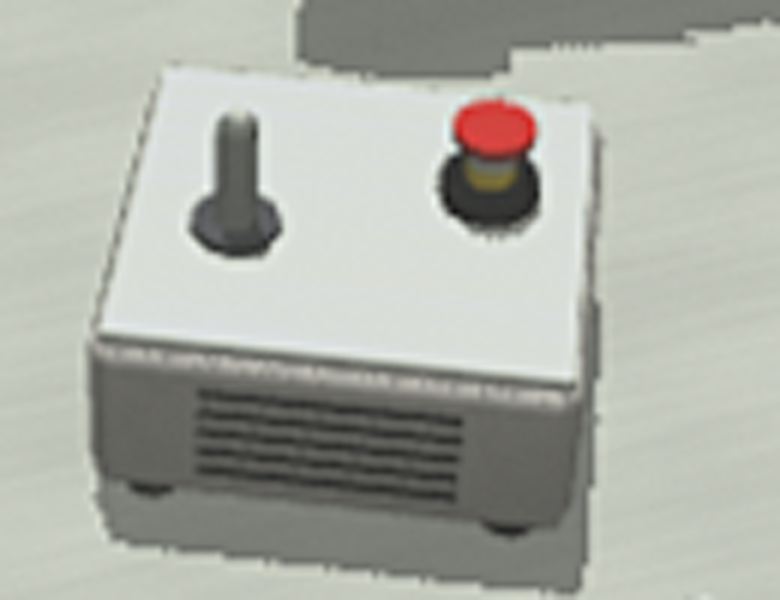

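Crop a shows the shaft's top near (236,182) over its shoulder at (239,189), with the jar and blue sleeve clear of the orange one. Crop b has the shaft tip at (238,117), the shoulder at (236,222) and the cap at (495,128). I'll loosen the masks and fit the shaft with the machine pose as a cross-check.

```bash
python3 - <<'E'
from h import *
I={n:cv2.imread(f"pics/{n}0.png")[:,:,::-1].copy() for n in P}
def m2(n,near,rad,cond):
    h=cv2.cvtColor(I[n],cv2.COLOR_RGB2HSV).astype(int);yy,xx=np.indices(h.shape[:2])
    return cond(h[...,0],h[...,1],h[...,2])&(np.hypot(xx-near[0],yy-near[1])<rad)
J=[("sleeve",lambda h,s,v:(h<25)&(s>90),dict(scene=(166,231),top=(377,231)),17,lambda x,y:cyl(x,y,.012,.062,.02)),
("blue",lambda h,s,v:(h>100)&(h<135)&(s>80),dict(scene=(177,259),top=(370,197)),17,lambda x,y:cyl(x,y,.012,.062,.02)),
("cap",lambda h,s,v:((h<8)|(h>170))&(s>90),dict(scene=(352,181),top=(217,205)),14,lambda x,y:cyl(x,y,.146,.154,.02)),
("shaft",lambda h,s,v:(v<125),dict(scene=(309,190),top=(255,210)),16,lambda x,y:np.vstack([cyl(x,y,.11,.116,.021),cyl(x,y,.116,.170,.01),cyl(x,y,.17,.178,.005)]))]
R={}
for nm,c,near,rad,model in J:
    o={n:mcen(m2(n,near[n],rad,c)) for n in P}
    for sub in(("top",),("scene",),("top","scene")):
        s=least_squares(lambda p:np.concatenate([cen(n,model(*p))[0]-o[n][0] for n in sub]),[.55,0],diff_step=1e-4)
        print(nm,sub,s.x.round(4),s.fun.round(2))
    R[nm]=s.x
    print([(n,o[n][0].round(1),int(o[n][1]),round(cen(n,model(*s.x))[1])) for n in P])
# tip from clicked pixels
tip={"top":((236+.5)/3.4-.5+185,(182+.5)/3.4-.5+155),"scene":((238+.5)/6-.5+270,(116+.5)/6-.5+160)}
for n in P:
    s=least_squares(lambda p:proj(n,[*p,.178])[0]-tip[n],[.55,.1]);print("tip",n,s.x.round(4))
d=R["shaft"]-R["cap"];print("dist",np.linalg.norm(d),"yaw",np.degrees(np.arctan2(d[1],d[0])-np.arctan2(-.115,.04)))
# deck corners, from crop a
for u,v in[(130,44),(323,136),(236,330),(33,230)]:
    px=((u+.5)/3.4-.5+185,(v+.5)/3.4-.5+155)
    print(least_squares(lambda p:proj("top",[*p,.11])[0]-px,[.55,.1]).x.round(4))
E
```

```text
sleeve ('top',) [ 0.4641 -0.3418] [-0.  0.]
sleeve ('scene',) [ 0.4629 -0.3378] [-0. -0.]
sleeve ('top', 'scene') [ 0.4635 -0.3394] [-0.7   0.19 -0.52  0.28]
[('scene', array([165., 231.]), 273, 298), ('top', array([378. , 230.8]), 112, 150)]
blue ('top',) [ 0.5808 -0.3243] [-0.  0.]
blue ('scene',) [ 0.5776 -0.3208] [-0.  0.]
blue ('top', 'scene') [ 0.5792 -0.3221] [-0.65  0.46 -0.39  0.54]
[('scene', array([176.3, 258.2]), 295, 332), ('top', array([371.2, 196.7]), 111, 150)]
cap ('top',) [0.5471 0.1894] [ 0. -0.]
cap ('scene',) [0.5491 0.1888] [ 0. -0.]
cap ('top', 'scene') [0.5478 0.1893] [ 0.03 -0.23 -0.03 -0.31]
[('scene', array([352. , 181.3]), 111, 134), ('top', array([215.8, 204.5]), 127, 130)]
shaft ('top',) [0.5319 0.0683] [ 0. -0.]
shaft ('scene',) [0.5359 0.0673] [-0.  0.]
shaft ('top', 'scene') [0.5334 0.068 ] [ 0.09 -0.45 -0.04 -0.61]
[('scene', array([309. , 192.1]), 256, 271), ('top', array([254.8, 210.1]), 139, 134)]
tip scene [0.5351 0.0675]
tip top [0.5295 0.0674]
dist 0.12214454263208063 yaw -25.972322700484202
[0.6749 0.1717]
[ 0.5816 -0.0129]
[0.3982 0.0722]
[0.4961 0.2641]
```

Fit checks: the shaft-to-lock distance comes out at 122.1 mm against the nominal 121.8, and the sleeve is at (0.463, -0.340). Next I move round towards the sleeve.

Call:
step_arm(commands=[0.85,-1,0,0,0.85,-1,0,0,0.85,-1,0,0,0.85,-1,0,0,0.85,-1,0,0,0.85,-1,0,0,0.85,-1,0,0,0.85,-1,0,0,0.67,-1,0,0,0.67,-1,0,0,0.67,-1,0,0,0.67,-1,0,0], grip=1)

```text
time_s: 1.3
position: [0.4172, 0.2975, 0.2921]
orientation: [-0.457, -3.108, 0.0]
force: [-0.4, 0.2, -0.7]
gripper_width: 1.0
```

Call:
step_arm(commands=[0.67,-1,0,0,0.67,-1,0,0,0.67,-1,0,0,0.67,-1,0,0,0.67,-1,0,0,0.67,-1,0,0,0.67,-1,0,0,0.67,-1,0,0,0,-1,0,0,0,-1,0,0,0,-1,0,0,0,-1,0,0])

```text
time_s: 2.5
position: [0.5506, -0.0024, 0.292]
orientation: [-0.457, -3.108, -0.0]
force: [0.2, 0.5, 0.2]
gripper_width: 1.0
```

Call:
step_arm(commands=[-0.2,-1,0,0,-0.2,-1,0,0,-0.2,-1,0,0,-0.2,-1,0,0,-0.2,-1,0,0,-0.2,-1,0,0,-0.2,-1,0,0,-0.3,-1,0,0,-0.4,-1,0,0,-0.5,-1,0,0,-0.5,-1,0,0,-0.4,-1,0,0])

```text
time_s: 3.7
position: [0.4625, -0.3023, 0.292]
orientation: [-0.457, -3.108, -0.001]
force: [-1.0, 0.2, 0.3]
gripper_width: 1.002
```

Call:
step_arm(commands=[0.04,-0.75,0,0,0,-0.75,0,0,0,0,-1,0,0,0,-1,0,0,0,-1,0,0,0,-1,0,0,0,-1,0,0,0,-1,0,0,0,-0.8,0,0,0,-0.6,0,0,0,0,0])

```text
time_s: 4.8
position: [0.4644, -0.3386, 0.1052]
orientation: [-0.456, -3.106, -0.003]
force: [0.4, -0.1, 0.9]
gripper_width: 1.0
```

```bash
python3 - <<'E'
from h import *
o=env.get_obs();print(o["position"],o["force"])
c=[]
for n,(u,v) in dict(scene=(166,231),top=(377,231)).items():
    i=env.camera(n);c.append(cv2.resize(i[max(v-45,0):v+45,u-60:u+60],None,fx=4.5,fy=4.5,interpolation=cv2.INTER_CUBIC)[:,:400])
cv2.imwrite("pics/c.png",np.hstack(c)[:,:,::-1])
E
```

```text
[ 0.46436386 -0.3385691   0.10517565] [ 0.37796168 -0.05827914  0.92550102]
```

View pics/c.png

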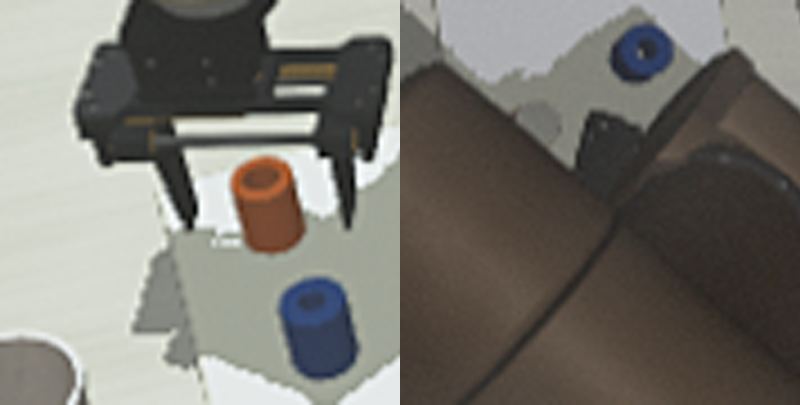

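The scene crop has the fingertips at (190,228) and (348,228) either side of the sleeve, which is close to central. Close and lift.

Call:
step_arm(commands=[0,0,0,0,0,0,0,0,0,0,0,0,0,0,0,0,0,0,0,0,0,0,0,0,0,0,0,0,0,0,0,0], grip=0)

```text
time_s: 5.7
position: [0.4643, -0.3389, 0.1073]
orientation: [0.457, 3.108, 0.0]
force: [-0.3, 0.1, -0.4]
gripper_width: 0.412
```

Call:
step_arm(commands=[0,0,0.5,0,0,0,1,0,0,0,1,0,0,0,1,0,0,0,1,0,0,0,1,0,0,0,1,0,0,0,1,0,0,0,0.7,0,0,0,0,0])

```text
time_s: 6.7
position: [0.4645, -0.339, 0.3152]
orientation: [0.456, 3.105, -0.004]
force: [0.1, 1.3, -2.3]
gripper_width: 0.412
```

Opening 0.412 is 39 mm, so the sleeve is held. I'll carry it over the shaft.

Call:
step_arm(commands=[0.2,0.6,0,0,0.2,1,0,0,0.2,1,0,0,0.2,1,0,0,0.2,1,0,0,0.2,1,0,0,0.2,1,0,0,0.2,1,0,0,0.2,1,0,0,0.2,1,0,0,0.2,1,0,0,0.2,1,0,0])

```text
time_s: 7.9
position: [0.5238, -0.047, 0.3112]
orientation: [-0.456, -3.106, -0.001]
force: [0.4, 0.2, -1.0]
gripper_width: 0.413
```

Call:
step_arm(commands=[0.2,1,0,0,0.16,1,0,0,0,1,0,0,0,1,0,0,0,0.7,0,0,0,0,0,0,0,0,-0.7,0,0,0,0,0,0,0,0,0])

```text
time_s: 8.8
position: [0.533, 0.0683, 0.2944]
orientation: [-0.457, -3.107, 0.0]
force: [0.2, 0.4, -0.2]
gripper_width: 0.41
```

```bash
cat >m.py <<'E'
from h import *
import sys
o=env.get_obs();p=o["position"];print(p.round(4),o["force"].round(2),o["orientation"].round(4))
zb=p[2]-.0953
c=[]
for n in P:
    i=env.camera(n);cv2.imwrite(f"pics/{sys.argv[1]}_{n}.png",i[:,:,::-1])
    q=proj(n,[.5334,.068,.18])[0].astype(int)
    u,v=q;c.append(cv2.resize(i[v-45:v+45,u-44:u+44],None,fx=4.5,fy=4.5,interpolation=cv2.INTER_CUBIC))
    print(n,"crop origin",u-44,v-45)
    h=cv2.cvtColor(i,cv2.COLOR_RGB2HSV).astype(int);yy,xx=np.indices(h.shape[:2])
    w=proj(n,[*p[:2],zb+.025])[0]
    m=(h[...,0]<25)&(h[...,1]>90)&(np.hypot(xx-w[0],yy-w[1])<22)
    if m.sum()>30:
        y,x=np.nonzero(m);print("orange",m.sum(),x.min(),x.max(),y.min(),y.max(),"pred",cyl(*p[:2],zb,zb+.05,.02).shape, proj(n,cyl(*p[:2],zb,zb+.05,.02)).min(0).round(1),proj(n,cyl(*p[:2],zb,zb+.05,.02)).max(0).round(1))
cv2.imwrite(f"pics/{sys.argv[1]}.png",np.hstack(c)[:,:,::-1])
E
python3 m.py d
```

```text
[0.533  0.0683 0.2944] [ 0.16  0.44 -0.24] [-4.5700e-01 -3.1067e+00  3.0000e-04]
scene crop origin 265 132
orange 317 303 318 153 176 pred (96, 3) [302.  152.6] [317.4 176.8]
top crop origin 209 161
```

View pics/d.png

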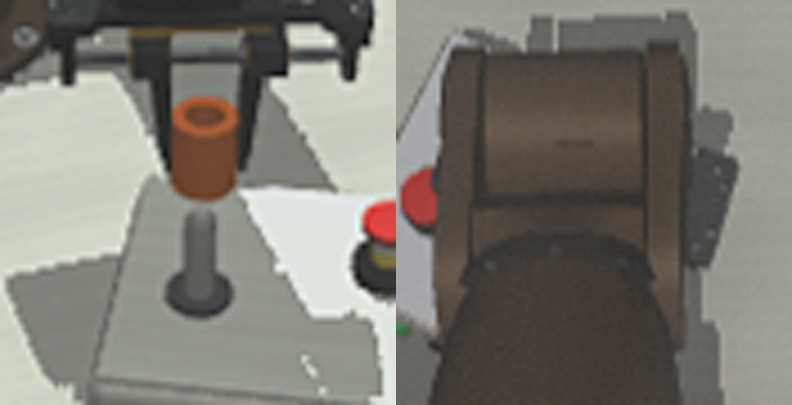

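The scene crop shows the sleeve at about (204,150) and the shaft at (200,255), so the sleeve sits about 1 px too far right. I'll compare the two numerically in the same camera, so its bias cancels out.

```bash
python3 - <<'E'
from h import *
p=env.get_obs()["position"];zb=p[2]-.0953
i=cv2.imread("pics/d_scene.png")[:,:,::-1].copy();i0=cv2.imread("pics/scene0.png")[:,:,::-1].copy()
h=cv2.cvtColor(i,cv2.COLOR_RGB2HSV).astype(int);yy,xx=np.indices(h.shape[:2])
m=(h[...,0]<25)&(h[...,1]>90)&(np.hypot(xx-310,yy-165)<20)
c,a=mcen(m)
s=least_squares(lambda q:cen("scene",cyl(*q,zb,zb+.05,.02))[0]-c,[.53,.07],diff_step=1e-4)
print("sleeve scene",s.x.round(4),c,a,cen("scene",cyl(*s.x,zb,zb+.05,.02))[1],"bias",(s.x-p[:2]).round(4))
# shaft edges by rows in first picture: subpixel via darkness-weighted profile
g0=cv2.cvtColor(i0,cv2.COLOR_RGB2GRAY).astype(float)
f=lambda q,z:proj("scene",[*q,z])[0]
res=[]
for r in range(182,194):
    row=g0[r,298:322];bg=np.median(row);w=np.clip(bg-row-30,0,60);res.append((r,(w*np.arange(298,322)).sum()/w.sum(),w.sum()/60))
print(np.round(res,2).tolist())
for q in([.5334,.068],[.5351,.0675],[.5359,.0673]):
    print(q,[f(q,z).round(2).tolist() for z in(.178,.15,.116)])
print(g0[174:186,304:315].astype(int))
E
```

```text
sleeve scene [0.5326 0.0699] [310.09480122 164.20795107] 327 336.65257985703647 bias [-0.0008  0.0017]
[[182.0, 309.0, 7.0], [183.0, 308.96, 7.07], [184.0, 308.97, 7.05], [185.0, 308.97, 7.05], [186.0, 308.97, 7.05], [187.0, 308.98, 7.03], [188.0, 308.98, 7.03], [189.0, 308.97, 7.05], [190.0, 308.97, 7.05], [191.0, 308.93, 7.13], [192.0, 308.68, 8.31], [193.0, 308.54, 7.5]]
[0.5334, 0.068] [[309.22, 178.51], [309.07, 186.51], [308.89, 195.93]]
[0.5351, 0.0675] [[309.26, 178.91], [309.1, 186.92], [308.92, 196.34]]
[0.5359, 0.0673] [[309.28, 179.1], [309.13, 187.11], [308.94, 196.53]]
[[220 220 220 221 221 221 221 220 221 221 221]
 [219 219 219 219 220 220 220 220 219 219 219]
 [220 220 220 220 220 220 220 220 220 220 219]
 [220 220 222 223 219 217 220 223 222 221 221]
 [220 222 227 214 207 211 213 200 221 224 221]
 [221 226 202 150 166 188 189 152 171 218 223]
 [223 220 149 102 128 147 148 121 116 209 225]
 [225 209 130 100 114 119 117 106  86 207 226]
 [228 196 116  87 103 106 106  96  67 206 227]
 [228 185 104  82  94  97  95  87  87 210 227]
 [229 186 106  82  92  93  94  87  99 210 227]
 [230 187 106  82  93  94  94  87  99 211 226]]
```

Same-camera difference: the sleeve needs about +2 to 3 mm in x and -2.5 mm in y. I apply most of that, then ease down onto the taper while watching the forces.

Call:
step_arm(commands=[0.08,-0.1,0,0,0,0,-0.4,0,0,0,-0.3,0,0,0,0,0,0,0,0,0])

```text
time_s: 9.4
position: [0.5352, 0.0661, 0.2769]
orientation: [-0.457, -3.108, -0.0]
force: [0.1, -0.7, -1.2]
gripper_width: 0.41
```

Call:
step_arm(commands=[0,0,-0.15,0,0,0,-0.15,0,0,0,0,0,0,0,0,0])

```text
time_s: 9.8
position: [0.5353, 0.0661, 0.2697]
orientation: [-0.457, -3.108, -0.0]
force: [0.2, 1.0, -1.6]
gripper_width: 0.411
```

```bash
python3 m.py e
```

```text
[0.5353 0.0661 0.2697] [ 0.23  0.98 -1.56] [-4.5670e-01 -3.1081e+00 -1.0000e-04]
scene crop origin 265 132
orange 308 302 317 162 184 pred (96, 3) [301.4 160.8] [316.6 184.7]
top crop origin 209 161
```

View pics/e.png

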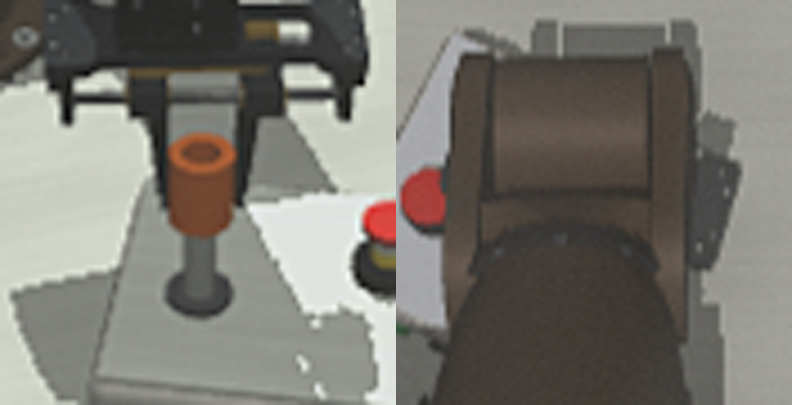

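The sleeve at (201,185) now lines up with the shaft at (200,260), and its lower edge is around the taper with no contact force. I'll continue in small steps.

Call:
step_arm(commands=[0,0,-0.12,0,0,0,-0.12,0,0,0,0,0,0,0,0,0])

```text
time_s: 10.3
position: [0.5349, 0.0662, 0.2633]
orientation: [-0.457, -3.107, -0.0]
force: [-2.7, 1.7, -2.7]
gripper_width: 0.415
```

Call:
step_arm(commands=[0,0,-0.12,0,0,0,0,0,0,0,0,0])

```text
time_s: 10.6
position: [0.5349, 0.0662, 0.2604]
orientation: [-0.456, -3.107, -0.0]
force: [-3.8, 2.4, -2.9]
gripper_width: 0.414
```

Call:
step_arm(commands=[0,0,-0.12,0,0,0,-0.12,0,0,0,0,0,0,0,0,0])

```text
time_s: 11.0
position: [0.5348, 0.0663, 0.2544]
orientation: [-0.457, -3.107, -0.0]
force: [-4.9, 3.6, -2.3]
gripper_width: 0.411
```

The bore is over the shaft, with a light side force pushing -x, +y. I'll yield that way.

Call:
step_arm(commands=[-0.03,0.02,0,0,0,0,0,0,0,0,0,0])

```text
time_s: 11.3
position: [0.5346, 0.0665, 0.2547]
orientation: [0.457, 3.108, -0.0]
force: [-2.5, -0.2, -2.1]
gripper_width: 0.414
```

Call:
step_arm(commands=[-0.03,0,-0.2,0,0,0,-0.3,0,0,0,-0.2,0,0,0,0,0,0,0,0,0])

```text
time_s: 11.8
position: [0.534, 0.0666, 0.2371]
orientation: [0.457, 3.108, 0.0]
force: [-0.1, -0.0, -0.1]
gripper_width: 0.413
```

Call:
step_arm(commands=[0,0,-0.2,0,0,0,-0.2,0,0,0,0,0,0,0,0,0])

```text
time_s: 12.2
position: [0.5338, 0.0666, 0.2271]
orientation: [-0.457, -3.108, -0.0]
force: [-0.1, -0.0, -1.1]
gripper_width: 0.409
```

Free of contact. It should be home at a TCP z near 0.211.

Call:
step_arm(commands=[0,0,-0.2,0,0,0,-0.2,0,0,0,-0.12,0,0,0,0,0,0,0,0,0])

```text
time_s: 12.7
position: [0.5338, 0.0666, 0.2142]
orientation: [-0.457, -3.108, -0.0]
force: [0.5, -0.4, -1.2]
gripper_width: 0.416
```

Call:
step_arm(commands=[0,0,-0.06,0,0,0,0,0,0,0,0,0])

```text
time_s: 13.0
position: [0.5338, 0.0666, 0.2128]
orientation: [0.457, 3.108, 0.0]
force: [-0.2, 0.6, -0.6]
gripper_width: 0.411
```

Call:
step_arm(commands=[0,0,-0.06,0,0,0,0,0,0,0,0,0])

```text
time_s: 13.3
position: [0.5338, 0.0666, 0.2113]
orientation: [0.457, 3.108, 0.0]
force: [-0.9, -0.7, -0.8]
gripper_width: 0.408
```

Call:
step_arm(commands=[0,0,-0.05,0,0,0,0,0,0,0,0,0])

```text
time_s: 13.6
position: [0.5338, 0.0666, 0.2112]
orientation: [0.456, 3.107, 0.0]
force: [-4.2, 0.4, 12.6]
gripper_width: 0.409
```

Call:
step_arm(commands=[0,0,-0.04,0,0,0,0,0,0,0,0,0])

```text
time_s: 13.9
position: [0.5338, 0.0666, 0.2111]
orientation: [0.456, 3.106, 0.0]
force: [-7.6, 0.2, 25.2]
gripper_width: 0.414
```

Firm contact came at the predicted height of 0.2112. I'll relax the push, open and retreat upward.

Call:
step_arm(commands=[0,0,0.08,0,0,0,0,0])

```text
time_s: 14.1
position: [0.5338, 0.0666, 0.2113]
orientation: [0.457, 3.108, 0.0]
force: [-0.2, -0.6, -1.1]
gripper_width: 0.413
```

Call:
step_arm(commands=[0,0,0,0,0,0,0,0,0,0,0,0,0,0,0,0,0,0,0,0,0,0,0.5,0,0,0,1,0,0,0,1,0,0,0,1,0,0,0,1,0], grip=1)

```text
time_s: 15.1
position: [0.5336, 0.0666, 0.3256]
orientation: [0.457, 3.107, 0.0]
force: [-0.2, 0.2, 1.0]
gripper_width: 0.998
```

Call:
step_arm(commands=[0.1,0.9,0,0,0.1,1,0,0,0.1,1,0,0,0.1,1,0,0,0.18,0.96,0,0,0,0,-1,0,0,0,-1,0,0,0,-0.8,0,0,0,0,0,0,0,0,0,0,0,0,0], grip=0)

```text
time_s: 16.2
position: [0.5487, 0.1881, 0.2551]
orientation: [0.457, 3.106, 0.001]
force: [-0.5, -0.3, 0.2]
gripper_width: 0.132
```

```bash
python3 - <<'E'
from h import *
print(env.get_obs()["position"],env.get_obs()["gripper_width"])
i=env.camera("scene");cv2.imwrite("pics/f_scene.png",i[:,:,::-1])
cv2.imwrite("pics/f.png",cv2.resize(i[130:225,275:390],None,fx=6,fy=6,interpolation=cv2.INTER_CUBIC)[:,:,::-1])
print(proj("scene",[[.5338,.0666,.166],[.5338,.0666,.178],[.5338,.0666,.116]]))
E
```

```text
[0.54869231 0.18812868 0.25506005] 0.13167073739185217
[[308.71882366 182.15382584]
 [308.78280163 178.69536252]
 [308.4604305  196.12181096]]
```

View pics/f.png

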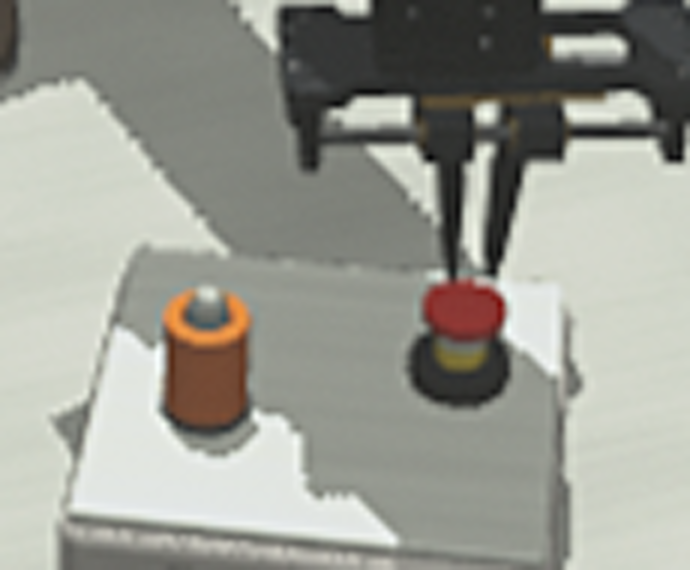

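The sleeve is seated with the shaft tip standing out at (208,305). The fingers at (472,275), still closing, are above the cap at (463,310). Let them close, then press.

Call:
step_arm(commands=[0,-0.05,0,0,0,0,0,0,0,0,0,0,0,0,-0.4,0,0,0,-0.3,0,0,0,0,0,0,0,0,0])

```text
time_s: 16.95
position: [0.5482, 0.1869, 0.2356]
orientation: [-0.457, -3.107, 0.0]
force: [0.8, 0.5, -0.2]
gripper_width: 0.003
```

Call:
step_arm(commands=[0,0,-0.1,0,0,0,-0.1,0,0,0,0,0,0,0,0,0])

```text
time_s: 17.35
position: [0.5484, 0.1869, 0.2312]
orientation: [0.457, 3.108, 0.0]
force: [0.4, -0.6, 1.9]
gripper_width: 0.005
```

Call:
step_arm(commands=[0,0,-0.1,0,0,0,-0.1,0,0,0,0,0,0,0,0,0])

```text
time_s: 17.75
position: [0.5484, 0.1869, 0.2261]
orientation: [0.457, 3.108, 0.0]
force: [-0.6, -0.6, 4.3]
gripper_width: 0.007
```

Call:
step_arm(commands=[0,0,-0.1,0,0,0,-0.06,0,0,0,0,0,0,0,0,0,0,0,0,0])

```text
time_s: 18.25
position: [0.5484, 0.1869, 0.2223]
orientation: [0.457, 3.108, 0.0]
force: [0.0, 1.6, 5.7]
gripper_width: 0.005
```

```bash
python3 - <<'E'
from h import *
F=[]
i=env.camera("scene")
for k in range(8): F.append(env.get_obs()["force"][2]);env.camera("top")
print(np.round(F,2),env.get_obs()["position"])
cv2.imwrite("pics/g.png",cv2.resize(i[150:215,290:380],None,fx=8,fy=8,interpolation=cv2.INTER_CUBIC)[:,:,::-1])
E
```

```text
[5.79 6.3  5.58 6.05 6.73 5.36 6.43 6.32] [0.54840896 0.18687508 0.22236601]
```

View pics/g.png

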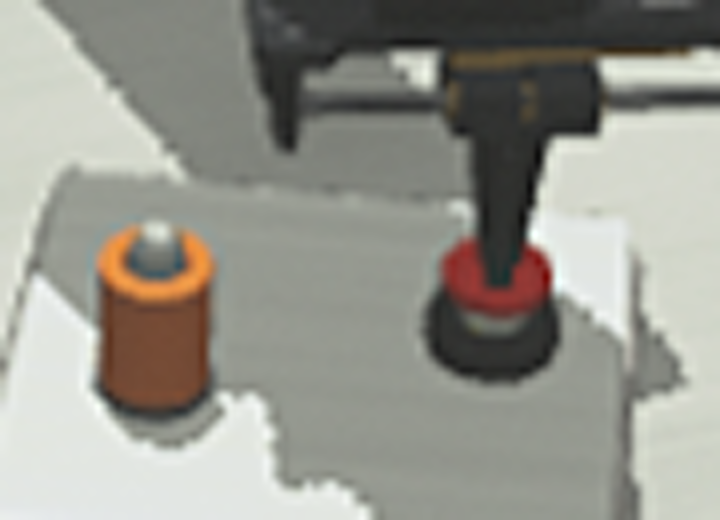

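The cap is down and centred at (497,275), with only a pale sliver of stem at (495,325). Position says 9.6 mm, while the force of about 6.1 N (7 nominal) suggests slightly less. I'll go 0.5 mm further and look for any yellow left.

Call:
step_arm(commands=[0,0,-0.02,0,0,0,0,0,0,0,0,0])

```text
time_s: 19.0
position: [0.5484, 0.1869, 0.2219]
orientation: [0.457, 3.108, 0.0]
force: [-0.5, 0.2, 6.5]
gripper_width: 0.004
```

```bash
python3 - <<'E'
from h import *
F=[];G=[]
for k in range(12):
    G.append(env.camera("scene").astype(float));o=env.get_obs();F.append(o["force"][2])
print(np.mean(F),o["position"],o["time_s"])
i=np.mean(G,0).astype(np.uint8)
for nm,a in(("now",i),("before",cv2.imread("pics/f_scene.png")[:,:,::-1].copy())):
    h=cv2.cvtColor(a,cv2.COLOR_RGB2HSV)
    for r in range(184,198):print(nm,r,[tuple(int(z) for z in a[r,c]) for c in(349,352,355)],h[r,352])
cv2.imwrite("pics/k.png",cv2.resize(i[170:205,330:375],None,fx=16,fy=16,interpolation=cv2.INTER_NEAREST)[:,:,::-1])
E
```

```text
6.580574387174657 [0.54839671 0.18687157 0.22189387] 19.6
now 184 [(149, 56, 51), (41, 49, 47), (147, 56, 52)] [83 42 49]
now 185 [(148, 56, 52), (45, 49, 47), (145, 56, 52)] [75 21 49]
now 186 [(146, 55, 52), (122, 53, 50), (145, 56, 52)] [  1 150 122]
now 187 [(127, 53, 49), (146, 55, 52), (134, 54, 51)] [  1 164 146]
now 188 [(101, 45, 43), (116, 49, 45), (110, 49, 46)] [  2 156 116]
now 189 [(99, 84, 77), (96, 63, 59), (89, 68, 64)] [ 3 98 96]
now 190 [(104, 107, 99), (110, 108, 99), (68, 69, 65)] [ 25  25 110]
now 191 [(76, 79, 74), (89, 94, 87), (51, 53, 51)] [51 19 94]
now 192 [(46, 46, 45), (51, 52, 50), (49, 50, 48)] [45 10 52]
now 193 [(50, 51, 49), (49, 50, 48), (51, 52, 49)] [45 10 50]
now 194 [(49, 50, 48), (49, 50, 48), (49, 50, 48)] [45 10 50]
now 195 [(47, 47, 45), (48, 48, 46), (45, 46, 44)] [30 11 48]
now 196 [(38, 39, 37), (42, 42, 41), (35, 36, 34)] [30  6 42]
now 197 [(100, 102, 96), (72, 73, 69), (112, 115, 108)] [38 14 73]
before 184 [(126, 53, 49), (142, 54, 51), (138, 56, 52)] [  1 163 142]
before 185 [(100, 47, 44), (118, 51, 49), (114, 49, 46)] [  1 149 118]
before 186 [(97, 82, 78), (95, 50, 49), (97, 66, 62)] [  1 123  95]
before 187 [(104, 108, 99), (101, 97, 93), (99, 94, 84)] [ 15  20 101]
before 188 [(112, 109, 80), (112, 116, 95), (103, 100, 69)] [ 36  46 116]
before 189 [(118, 108, 54), (120, 113, 64), (100, 91, 48)] [ 26 119 120]
before 190 [(117, 106, 54), (127, 115, 55), (76, 73, 50)] [ 25 145 127]
before 191 [(82, 76, 51), (97, 89, 53), (51, 52, 49)] [ 25 116  97]
before 192 [(46, 48, 50), (51, 52, 50), (49, 51, 50)] [45 10 52]
before 193 [(51, 52, 51), (49, 50, 50), (52, 53, 51)] [90  5 50]
before 194 [(51, 51, 49), (51, 51, 49), (50, 50, 48)] [30 10 51]
before 195 [(47, 47, 44), (46, 47, 44), (46, 47, 45)] [40 16 47]
before 196 [(39, 40, 38), (43, 43, 41), (36, 36, 34)] [30 12 43]
before 197 [(99, 102, 96), (73, 74, 70), (112, 116, 109)] [38 14 74]
```

View pics/k.png

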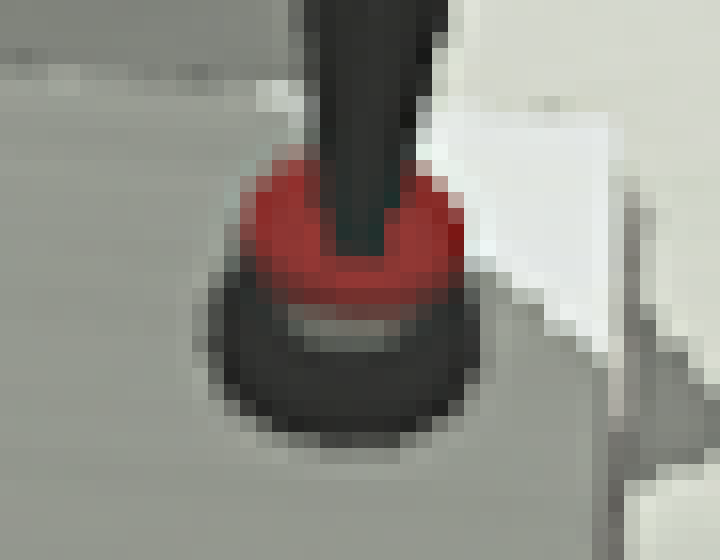

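No yellow is left. The stem pixels at (345,330) are neutral grey, and the cap edge moved 3 rows, which is about 10 mm. The TCP gives 10.1 mm and the force is 6.6 N, so I'm handing in.

```bash
python3 -c "
from plant import env
print(env.get_obs()['position'],env.hand_in())"
```

```text
the job is handed in; nothing more can be done
[0.54839671 0.18687157 0.22189387] None
```

The orange sleeve is fully home on the shaft's shoulder and released. The closed fingers are holding the red plunger about 10 mm down. I handed the job in at about 19.6 s of the 64 s allowed.

- **Sleeve:** Contact with the shoulder came at a TCP height of 0.2112 m, against a predicted 0.2113 m. A picture after release shows the sleeve seated upright with the shaft tip standing out above it.
- **Plunger:** The TCP height puts it 10.1 mm down. The yellow band is no longer visible, and the cap edge moved 3 pixel rows, which is about 10 mm.
- **Disagreements:** The holding force averaged 6.6 N against the nominal 7 N or so, which would suggest nearer 9 mm. I trusted the height and the picture over the force. Earlier, the two cameras disagreed by 2–4 mm on the sleeve and shaft positions. I resolved that with same-camera comparison and a small side-force correction of about 6 N while lowering the sleeve.
- **Other objects:** I did not touch any of them, and the largest force I read was about 26 N, while confirming the sleeve was seated. I took no final wide view to confirm that nothing else had moved.

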